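Shut the toggle clamps on a flat bar in the welding jig

TASK

Clamp the flat bar down in the welding jig: with the fingertips, press the three toggle-clamp handles right down one after another, starting with the clamp nearest the end stop, then the middle one, then the one at the free end, so that the bar cannot creep away from the stop. Press each lightly, and end clear of everything; lift nothing, and leave the bar and the loose things around the clamps where they lie.

Things in the scene. Friction and masses are not known exactly. Their poses are not given: they have to be found in the camera images.
- jig: the welding jig, a flat ground steel plate 280 (its x) x 480 (its y) x 15 mm thick, lying on the bench; origin: on its underside, 170 mm from its near edge and 110 mm from its far edge, midway along its length; its x points from the clamp handles' side (the robot's side) to the bar, its y along the bar to the robot's left; turned by up to 0.2 rad. Two upright pins (16 mm thick, 26 mm high) stand on it behind the bar
- flat_bar: the work: a loose dark steel flat bar 50 x 320 x 6 mm (0.75 kg) lying on the jig along the jig's y, against the two pins; one of its ends butts against the end stop. Origin: centre of its underside
- end_stop: the end stop: a steel block screwed to the jig, foot 50 x 60 x 14 mm with a rib 22 mm wide and 40 mm high over it; it stands at one end of the bar, left or right from start to start (nothing butts the other, free end). Origin: centre of its underside, on the jig plate, 190 mm from the jig's origin along + or - the jig's y
- left_pivot (a point): fixed hinge axis of the handle of the toggle clamp at the robot's left (about +125 mm along the jig's y), on the clamp's middle plane; 53 mm above the bench. The three clamps are alike: a steel base 52 x 50 mm bolted to the jig, its top 44 mm above the jig plate, a work arm with a rubber foot towards the bar, and a handle towards the robot (towards the jig's -x). The hinge axis lies along the jig's y
- left_grip (a point): point on the upper side of that clamp handle's grip (moves with it), in line with the handle 80 mm from the hinge axis and 16 mm above the handle's base line through the axis. The grip is a round black vinyl-dipped bar 18 mm thick that covers 34 to 120 mm from the axis; with the handle down it lies level and this point stands 69 mm above the bench
- left_handle (a joint): angle of that handle in rad: 0 = right down, level, clamp shut (a firm stop); it grows as the handle rises; starts between 0.5 and 0.78, at most 1.0. The handle stays where it is left (no spring) and gives way to about 3 to 5 N pressed down on the grip; the work arm comes down with it, at 1.5 times its angle, and the foot meets the bar at the end
- middle_pivot (a point): fixed hinge axis of the handle of the toggle clamp at the middle, on the clamp's middle plane; 53 mm above the bench. The three clamps are alike: a steel base 52 x 50 mm bolted to the jig, its top 44 mm above the jig plate, a work arm with a rubber foot towards the bar, and a handle towards the robot (towards the jig's -x). The hinge axis lies along the jig's y
- middle_grip (a point): point on the upper side of that clamp handle's grip (moves with it), in line with the handle 80 mm from the hinge axis and 16 mm above the handle's base line through the axis. The grip is a round black vinyl-dipped bar 18 mm thick that covers 34 to 120 mm from the axis; with the handle down it lies level and this point stands 69 mm above the bench
- middle_handle (a joint): angle of that handle in rad: 0 = right down, level, clamp shut (a firm stop); it grows as the handle rises; starts between 0.5 and 0.78, at most 1.0. The handle stays where it is left (no spring) and gives way to about 3 to 5 N pressed down on the grip; the work arm comes down with it, at 1.5 times its angle, and the foot meets the bar at the end
- right_pivot (a point): fixed hinge axis of the handle of the toggle clamp at the robot's right (about -125 mm along the jig's y), on the clamp's middle plane; 53 mm above the bench. The three clamps are alike: a steel base 52 x 50 mm bolted to the jig, its top 44 mm above the jig plate, a work arm with a rubber foot towards the bar, and a handle towards the robot (towards the jig's -x). The hinge axis lies along the jig's y
- right_grip (a point): point on the upper side of that clamp handle's grip (moves with it), in line with the handle 80 mm from the hinge axis and 16 mm above the handle's base line through the axis. The grip is a round black vinyl-dipped bar 18 mm thick that covers 34 to 120 mm from the axis; with the handle down it lies level and this point stands 69 mm above the bench
- right_handle (a joint): angle of that handle in rad: 0 = right down, level, clamp shut (a firm stop); it grows as the handle rises; starts between 0.5 and 0.78, at most 1.0. The handle stays where it is left (no spring) and gives way to about 3 to 5 N pressed down on the grip; the work arm comes down with it, at 1.5 times its angle, and the foot meets the bar at the end
- hex_nut: a loose steel hexagon nut, 35 mm over its corners, 16 mm high, on the jig off the free end of the bar; origin under its centre
- tube_offcut: a loose upright piece of square steel tube 30 x 30 x 45 mm on the jig between the left and middle clamps; origin under its centre
- soapstone: a loose flat marker in a brass holder, about 125 x 14 x 9 mm, lying on the jig between the middle and right clamps; origin under it, near its middle
- magnet: a loose arrow-shaped welding magnet, about 100 x 105 x 20 mm, on the bench to the left; origin under it
- chipping_hammer: a loose chipping hammer, 230 mm long, on the bench to the right; origin under its handle

How it is judged:
On the way, in this order (a step that is already met when the one before it is completed fails the run):
1. the clamp nearest the end stop is shut while the other two are still open (((y of end_stop in the frame of jig above 0 m and value of joint left_handle below 0.1 rad and value of joint each of middle_handle, right_handle above 0.3 rad) or (y of end_stop in the frame of jig below 0 m and value of joint right_handle below 0.1 rad and value of joint each of middle_handle, left_handle above 0.3 rad))), for 0.1 s.
2. then the middle clamp is shut, the one at the free end still open (((y of end_stop in the frame of jig above 0 m and value of joint each of left_handle, middle_handle below 0.1 rad and value of joint right_handle above 0.3 rad) or (y of end_stop in the frame of jig below 0 m and value of joint each of right_handle, middle_handle below 0.1 rad and value of joint left_handle above 0.3 rad))), for 0.1 s.
3. then all three are shut (value of joint each of left_handle, middle_handle, right_handle below 0.1 rad), for 0.1 s.
At the end, for the whole second after the job is handed in: all three handles are down (within 0.1 rad of their stops), the flat bar lies flat on the jig within 5 mm of where it was, at rest, and the robot is clear of everything (all of step 3 and distance of flat_bar from where it was at the start of the episode below 0.005 m and z of flat_bar in the frame of jig below 0.019 m and linear speed of flat_bar below 0.02 m/s); the robot touches nothing.
It fails at once if the middle clamp is pressed (under 0.3 rad) before the one at the end stop is shut (under 0.1 rad) ((y of end_stop in the frame of jig above 0 m and value of joint middle_handle below 0.3 rad and value of joint left_handle above 0.1 rad) or (y of end_stop in the frame of jig below 0 m and value of joint middle_handle below 0.3 rad and value of joint right_handle above 0.1 rad)).
It fails at once if the free end's clamp is pressed (under 0.3 rad) before the middle one is shut (under 0.1 rad) ((y of end_stop in the frame of jig above 0 m and value of joint right_handle below 0.3 rad and value of joint middle_handle above 0.1 rad) or (y of end_stop in the frame of jig below 0 m and value of joint left_handle below 0.3 rad and value of joint middle_handle above 0.1 rad)).
It fails at once if a clamp is pushed harder than 25 N, or a handle is lifted over 0.9 rad (contact force between the arm and left_clamp above 25 N or contact force between the arm and middle_clamp above 25 N or contact force between the arm and right_clamp above 25 N or value of joint any of left_handle, middle_handle, right_handle above 0.9 rad).
It fails at once if the flat bar is lifted or shoved more than 5 mm (distance of flat_bar from where it was at the start of the episode above 0.005 m or z of flat_bar in the frame of jig above 0.019 m).
It fails at once if a loose thing nearby is moved more than 15 mm or lifted (distance of any of hex_nut, tube_offcut, soapstone, magnet, chipping_hammer from where it was at the start of the episode above 0.015 m).
It also fails if it takes over 43 s, if anything falls off the work surface, if the arm or the gripper's body presses on something with over 40 N, if the wrist force passes 120 N, or if a joint passes its speed limit or range.

ROBOT

A 7-joint arm with a two-finger parallel gripper is mounted at the origin on the work surface. World frame = base frame: x ahead of the robot, y to its left, z up, the work surface at z = 0. Lengths are in m, angles in rad, forces in N, time in s.
With the tool pointing down it reaches from about 0.425 to 0.875 m from the base axis. Payload 9.9 kg.
Tool frame: the origin (TCP) lies on the centre line of the jaws, within the pads' length; the fingertips stand 25 mm ahead of it and the grasp point (between the pads) lies 6 mm ahead of it; z points along the fingers, y is the direction in which the jaws open and shut (so a half turn about z gives the same grasp; the last joint's range is limited). The gripper opens to 85 mm and grips with 20 to 120 N. Pads are 22 mm wide; open, the fingers measure 114 mm over their backs; the gripper's body (76 mm by 85 mm) begins 54 mm behind the grasp point. The pads swing forward as they close: fully open they stand 13 mm farther back than shut.
Start: joints at [-0.084, 0.576, 0.025, 1.437, -0.015, 1.129, -0.057], TCP at [0.675, 0, 0.256] pointing down, gripper open.
Joint ranges: [-2.76, 2.76], [-0.34, 2.15], [-1.52, 1.57], [0.19, 2.46], [-1.09, 4.23], [0.17, 1.99], [-2.82, 2.82]. Speed limits (rad/s): [2.22, 2.22, 3.01, 3.01, 3.14, 3.14, 3.14].

INTERFACE

Orientations are given as a rotation vector (axis times angle).
In Python, from rig import env gives the robot as it stands. The module is installed in compiled form; this text tells all that it offers. Calls block until the motion is done:
- env.goto(position, orientation): joint-space move of the TCP to a pose.
- env.move_straight(position, attitude=None, max_speed=0.15, until_force=None): straight line of the TCP; attitude=None keeps the orientation; max_speed is the mean speed in m/s. With until_force (N) it stops when the force on the tool has changed by that much, and returns True; else False.
- env.set_joints(angles): joint-space move.
- env.move_gripper(opening, effort=None): finger opening in m; effort is the grip in N (None keeps the last); returns when the fingers have stopped.
- env.pause(seconds).
- env.inverse_kinematics(position, orientation): joint angles nearest the present ones, or None.
- env.sense(): the state.
- env.snapshot(name): name is "scene" or "side" or "wrist"; returns the picture (384x512x3 uint8, red, green, blue); there is no depth.
- env.get_calibration(name): a dict with "intrinsics" (3x3 intrinsics, pixels), "world_from_camera" (4x4, takes a point from camera to world coordinates). Camera axes: x right, y down, z forward; pixel columns grow to the right and rows downward; lengths in m; the calibration is good to about 2 mm. The wrist camera is an equidistant fisheye: a pixel r from the principal point sees the ray r / f radians off the axis. A picture is of the moment at which its call begins: read the wrist's pose just before it. get_calibration takes no time and is no camera call; for the wrist camera it gives the pose at the moment of the call.
A pose or a line that the arm cannot do raises env.Unreachable and nothing moves.
- env.sign_off(): hands the job in, once; it reports no verdict.
The state is a dict: "time_s": time; "joints": joint angles; "joint_velocities": joint speeds; "tau": joint torques, N m; "tool_pos": TCP position; "ee_rot": TCP orientation; "contact_force": force on the tool from outside, world axes, zero at the start; "torque": the same for the moment, N m; "finger_gap": finger opening in m.
Only numpy, scipy, OpenCV 4.12 (cv2) and the standard library are available. Lean on these libraries where they do the work, as an engineer would, in place of code of your own. Each camera call takes 0.05 s, during which the arm holds its last target.

## Working session

There is one attempt and no reset: what is moved stays moved. The work goes in short steps, each a Python script; the robot and the scene stay as the last script left them, time stands still between calls to the robot, and variables do not carry over. Pictures are saved under pics/ and viewed, and the job is handed in when it is done.

```bash
mkdir -p pics
python3 - <<'E'
from rig import env
import cv2,numpy as np
np.set_printoptions(precision=4,suppress=True)
s=env.sense();print(s['time_s'],s['tool_pos'],s['ee_rot'],s['contact_force'])
for n in ("scene","side","wrist"):
    c=env.get_calibration(n);print(n,c['intrinsics'],c['world_from_camera'])
    cv2.imwrite(f'pics/{n}0.png',env.snapshot(n)[:,:,::-1])
E
```

```text
0.0 [0.6746 0.     0.2554] [-2.2206 -2.2207  0.002 ] [0.5591 0.2824 0.1229]
scene [[423.0806   0.     256.5701]
 [  0.     423.0806 191.8384]
 [  0.       0.       1.    ]] [[-0.7839  0.4843 -0.3885  1.0573]
 [ 0.6208  0.5986 -0.5063  0.6064]
 [-0.0127 -0.6381 -0.7699  1.0091]
 [ 0.      0.      0.      1.    ]]
side [[347.6465   0.     253.4557]
 [  0.     347.6465 187.8396]
 [  0.       0.       1.    ]] [[ 0.9096 -0.2327  0.3442  0.2594]
 [-0.4154 -0.5261  0.7421 -0.787 ]
 [ 0.0084 -0.818  -0.5752  0.6607]
 [ 0.      0.      0.      1.    ]]
wrist [[297.3186   0.     254.0305]
 [  0.     297.3186 195.8027]
 [  0.       0.       1.    ]] [[ 1.     -0.0003 -0.0009  0.6764]
 [-0.0006 -0.9532 -0.3023  0.0776]
 [-0.0008  0.3023 -0.9532  0.3727]
 [ 0.      0.      0.      1.    ]]
```

View pics/scene0.png

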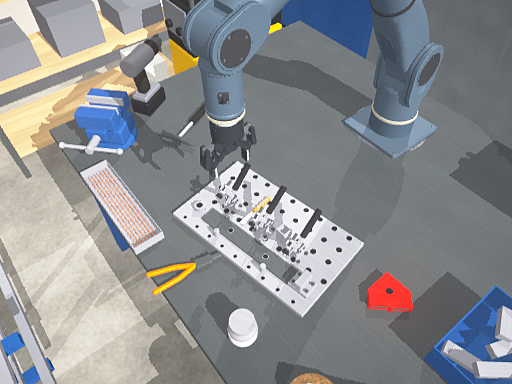

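View pics/side0.png

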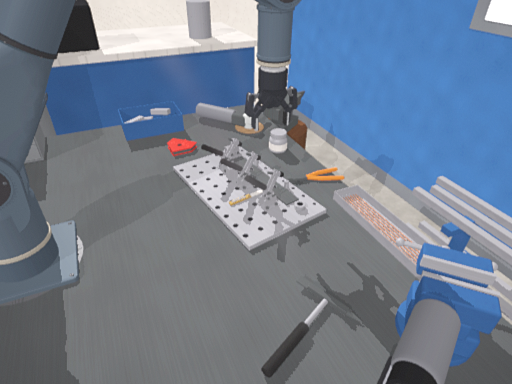

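View pics/wrist0.png

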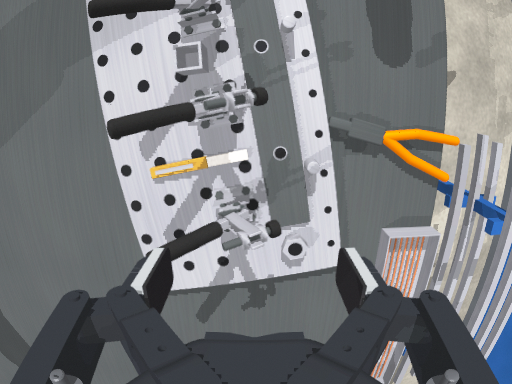

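```bash
cat > h.py <<'E'
import numpy as np,cv2
np.set_printoptions(precision=4,suppress=True)
def ray(c,uv):
    K=c['intrinsics'];T=c['world_from_camera'];d=np.array([(uv[0]-K[0,2])/K[0,0],(uv[1]-K[1,2])/K[1,1],1.])
    return T[:3,3],T[:3,:3]@d
def wray(c,uv):
    K=c['intrinsics'];T=c['world_from_camera'];a=np.array([uv[0]-K[0,2],uv[1]-K[1,2]]);r=np.hypot(*a)+1e-9;t=r/K[0,0]
    return T[:3,3],T[:3,:3]@np.array([*(np.sin(t)*a/r),np.cos(t)])
def plane(r,z):
    o,d=r;return o+d*(z-o[2])/d[2]
def tri(rs):
    A=np.zeros((3,3));b=np.zeros(3)
    for o,d in rs:
        d=d/np.linalg.norm(d);P=np.eye(3)-np.outer(d,d);A+=P;b+=P@o
    p=np.linalg.solve(A,b)
    return p,[np.linalg.norm((np.eye(3)-np.outer(d,d)/(d@d))@(p-o))*1000 for o,d in rs]
E
python3 - <<'E'
import cv2
for n,(x0,y0,x1,y1) in dict(scene=(160,140,380,320),side=(160,120,340,255),wrist=(80,0,350,300)).items():
    i=cv2.imread(f'pics/{n}0.png')[y0:y1,x0:x1];f=min(800/(x1-x0),600/(y1-y0));f=int(f*2)/2
    cv2.imwrite(f'pics/{n}0z.png',cv2.resize(i,None,fx=f,fy=f,interpolation=cv2.INTER_CUBIC));print(n,f)
E
```

```text
scene 3.0
side 4.0
wrist 2.0
```

View pics/scene0z.png

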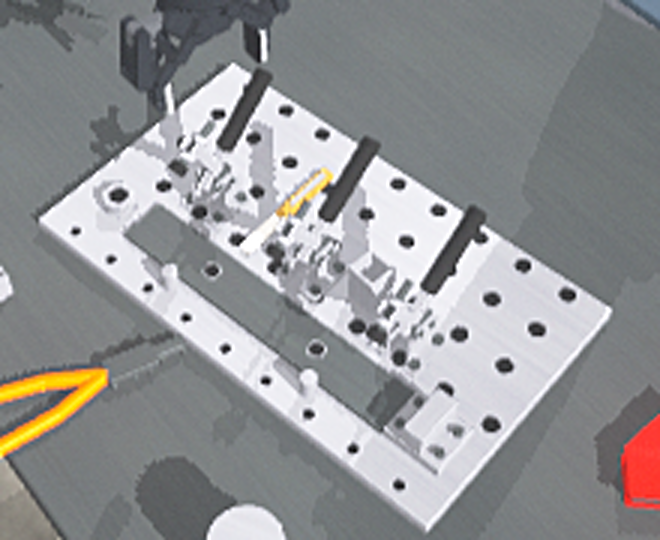

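View pics/side0z.png

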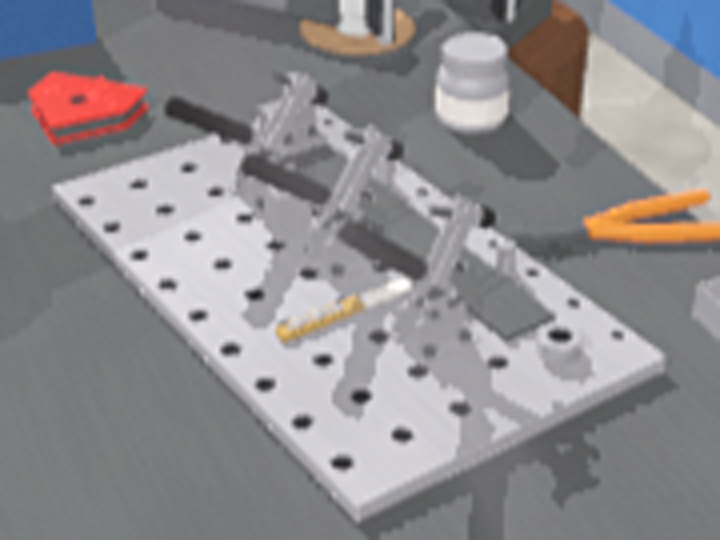

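View pics/wrist0z.png

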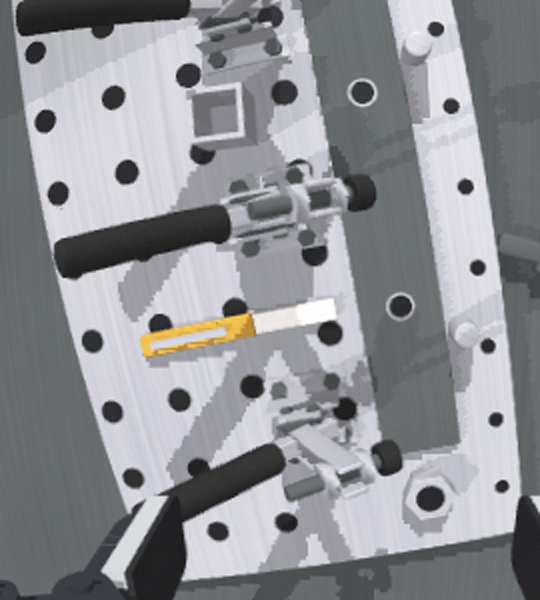

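```bash
cat >> h.py <<'E'
def fit(pts,mod):
    a=mod-mod.mean(0);b=pts-pts.mean(0)
    th=np.arctan2((a[:,0]*b[:,1]-a[:,1]*b[:,0]).sum(),(a*b).sum())
    R=np.array([[np.cos(th),-np.sin(th)],[np.sin(th),np.cos(th)]]);t=pts.mean(0)-R@mod.mean(0)
    return th,R,t,np.linalg.norm(mod@R.T+t-pts,axis=1)*1000
E
python3 - <<'E'
from rig import env
from h import *
S=env.get_calibration('scene');D=env.get_calibration('side');W=env.get_calibration('wrist')
M=dict(fr=(.11,-.24),nr=(-.17,-.24),nl=(-.17,.24),fl=(.11,.24))
zs=lambda u,v:(160+(u+.5)/3-.5,140+(v+.5)/3-.5); zd=lambda u,v:(160+(u+.5)/4-.5,120+(v+.5)/4-.5); zw=lambda u,v:(80+u/2,v/2)
cs=dict(fr=zs(40,218),nr=zs(235,63),nl=zs(612,310),fl=zs(430,527)); cd=dict(nr=zd(358,512),fr=zd(664,360),nl=zd(53,187))
ps=[plane(ray(S,cs[k]),.015)[:2] for k in cs];m=[M[k] for k in cs]
print('scene',fit(np.array(ps),np.array(m)))
pd=[plane(ray(D,cd[k]),.015)[:2] for k in cd];md=[M[k] for k in cd]
print('side',fit(np.array(pd),np.array(md)))
th,R,t,e=fit(np.array(ps+pd),np.array(m+md));print(th,t,e)
# handle end (outer) and inner
H=dict(left_out=[ray(S,zs(474,211)),ray(D,zd(172,105)),wray(W,zw(22,17))],
 left_in=[ray(S,zs(433,287)),ray(D,zd(248,137)),wray(W,zw(187,10))],
 mid_out=[ray(S,zs(369,142)),ray(D,zd(247,165)),wray(W,zw(66,258))],
 mid_in=[ray(S,zs(330,215)),wray(W,zw(225,224))],
 right_out=[ray(S,zs(262,74)),],
 right_in=[ray(S,zs(227,146)),ray(D,zd(420,268)),wray(W,zw(278,460))])
for k,v in H.items():
    if len(v)<2: continue
    p,r=tri(v);print(k,p,np.r_[R.T@(p[:2]-t)],np.array(r))
E
```

```text
scene (np.float64(0.1743675262072205), array([[ 0.9848, -0.1735],
       [ 0.1735,  0.9848]]), array([0.6464, 0.0768]), array([0.8345, 0.5097, 2.381 , 1.783 ]))
side (np.float64(0.1725695307866788), array([[ 0.9851, -0.1717],
       [ 0.1717,  0.9851]]), array([0.6483, 0.073 ]), array([2.5245, 2.8865, 1.1423]))
0.17453931734405098 [0.6471 0.0752] [2.0798 2.1148 1.6976 3.2308 4.552  2.117  2.8302]
left_out [0.5275 0.1771 0.1287] [-0.1001  0.1211] [1.2712 1.7608 1.6996]
left_in [0.5905 0.1878 0.0792] [-0.0363  0.1207] [6.9715 1.4276 5.7309]
mid_out [0.5494 0.0617 0.1303] [-0.0986  0.0036] [1.7988 2.2315 3.0946]
mid_in [0.6118 0.074  0.0858] [-0.035   0.0049] [5.5037 5.5037]
right_in [ 0.6353 -0.0507  0.0856] [-0.0335 -0.1219] [4.9935 1.4497 3.8377]
```

```bash
cat >> h.py <<'E'
from scipy.spatial.transform import Rotation as Rn
TH=.1745;T0=np.array([.647,.0755]);PX=-.011
YS=dict(left=.121,middle=.004,right=-.122)
def w(jx,jy,ztip):
    c,s=np.cos(TH),np.sin(TH);return np.array([T0[0]+c*jx-s*jy,T0[1]+s*jx+c*jy,ztip+.025])
def ori(sgn):
    c,s=np.cos(TH),np.sin(TH);y=sgn*np.array([-s,c,0]);z=np.array([0,0,-1.]);x=np.cross(y,z)
    return Rn.from_matrix(np.c_[x,y,z]).as_rotvec()
E
python3 - <<'E'
from rig import env
from h import *
for sg in (1,-1):
    for k in YS:
        for q in ((PX-.045,.165),(PX-.078,.071)):
            print(sg,k,env.inverse_kinematics(w(q[0],YS[k],q[1]),ori(sg)))
S=env.get_calibration('scene');u=(160+262.5/3-.5,140+74.5/3-.5)
o,d=ray(S,u);n=np.array([-np.sin(TH),np.cos(TH)])
l=(YS['right']-n@(o[:2]-T0))/(n@d[:2]);p=o+l*d;print('right out',p,np.cos(TH)*(p[0]-T0[0])+np.sin(TH)*(p[1]-T0[1]))
E
```

```text
1 left [-0.1141  0.5524 -0.4338  1.7192  0.2785  0.9313  1.0866]
1 left [-0.1542  0.6275 -0.384   1.8959  0.3551  0.685   0.9953]
1 middle [ 0.0817  0.5457 -0.4319  1.7319  0.2757  0.9243  1.283 ]
1 middle [ 0.0537  0.6221 -0.3843  1.9092  0.3561  0.6772  1.1993]
1 right [ 0.2791  0.5723 -0.4256  1.6783  0.2782  0.9513  1.496 ]
1 right [ 0.2701  0.6455 -0.3859  1.8531  0.3544  0.7108  1.4281]
-1 left [-0.624   0.5557  0.3679  1.7387 -0.2461  0.8927 -1.5476]
-1 left [-0.607   0.6344  0.3163  1.9129 -0.313   0.6421 -1.492 ]
-1 middle [-0.4335  0.5499  0.3734  1.7515 -0.2486  0.8868 -1.3484]
-1 middle [-0.4015  0.6291  0.3166  1.9262 -0.3142  0.6342 -1.2828]
-1 right [-0.2199  0.5778  0.375   1.6978 -0.2553  0.9144 -1.1397]
-1 right [-0.1777  0.6521  0.3169  1.8701 -0.3105  0.6675 -1.0721]
right out [ 0.5776 -0.0606  0.1407] -0.09202718257784517
```

Run:
```python
from rig import env
from h import *
env.move_gripper(0.0)
env.goto(w(PX-.045,YS['left'],.175),ori(1))
s=env.sense();print(s['time_s'],s['tool_pos'],s['finger_gap'],s['contact_force'])
for n in ("wrist","side"):
    cv2.imwrite(f'pics/{n}1.png',env.snapshot(n)[:,:,::-1])
```

```text
1.9833 [0.5716 0.1839 0.2001] -0.00017498300661584866 [ 0.2962  0.2704 -0.1106]
```

View pics/wrist1.png

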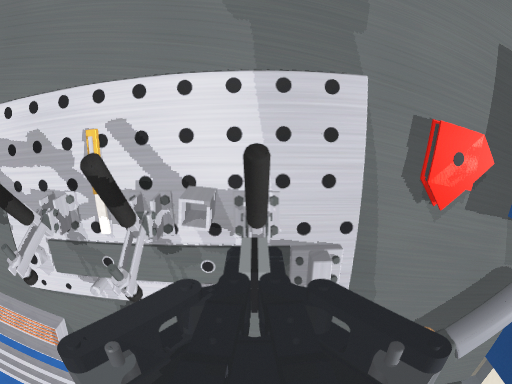

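View pics/side1.png

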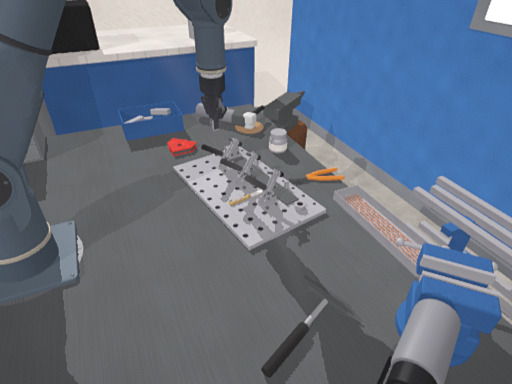

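```bash
cat >> h.py <<'E'
def press(env,k,zend=.071):
    y=YS[k];o=ori(1)
    env.move_straight(w(PX-.045,y,.150),o,max_speed=.1)
    r=env.move_straight(w(PX-.078,y,zend),o,max_speed=.04,until_force=12)
    s=env.sense();print(k,r,s['time_s'],s['tool_pos'],'tip',s['tool_pos'][2]-.025,s['contact_force'])
    return r
E
python3 - <<'E'
from rig import env
from h import *
press(env,'left')
for n in ("wrist","side"):
    cv2.imwrite(f'pics/{n}2.png',env.snapshot(n)[:,:,::-1])
E
```

```text
left False 4.775 [0.5383 0.1792 0.096 ] tip 0.07102973603923399 [ 0.1987 -0.447   0.4298]
```

View pics/wrist2.png

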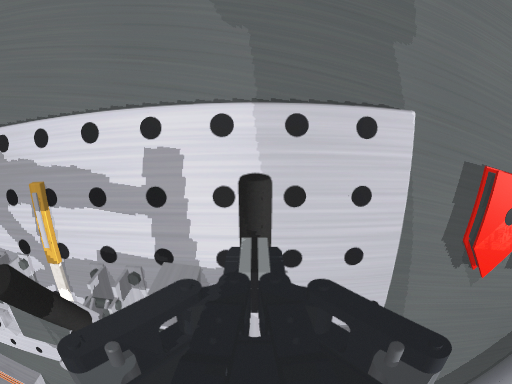

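View pics/side2.png

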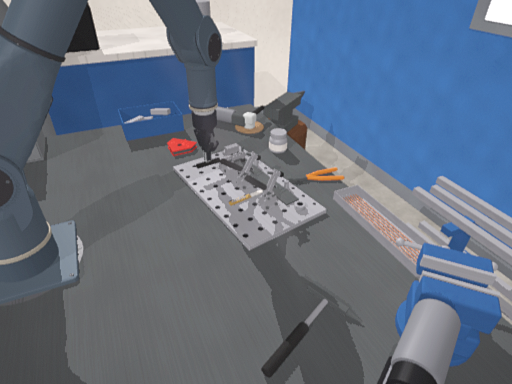

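```bash
cat >> h.py <<'E'
def seat(env,k):
    r=env.move_straight(w(PX-.078,YS[k],.065),ori(1),max_speed=.015,until_force=7)
    s=env.sense();print('seat',k,r,s['time_s'],'tip',s['tool_pos'][2]-.025,s['contact_force'])
def up(env,k):
    env.move_straight(w(PX-.078,YS[k],.175),ori(1),max_speed=.15)
E
python3 - <<'E'
from rig import env
from h import *
seat(env,'left');up(env,'left')
for n in ("wrist","side"):
    cv2.imwrite(f'pics/{n}3.png',env.snapshot(n)[:,:,::-1])
print(env.sense()['time_s'])
i=cv2.imread('pics/side3.png')[120:255,160:340];cv2.imwrite('pics/side3z.png',cv2.resize(i,None,fx=4,fy=4,interpolation=cv2.INTER_CUBIC))
E
```

```text
seat left True 5.1583 tip 0.06905771716999587 [-1.3359 -0.4015  9.3674]
6.1167
```

View pics/wrist3.png

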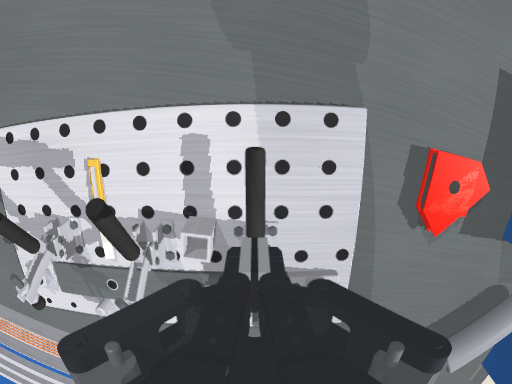

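View pics/side3z.png

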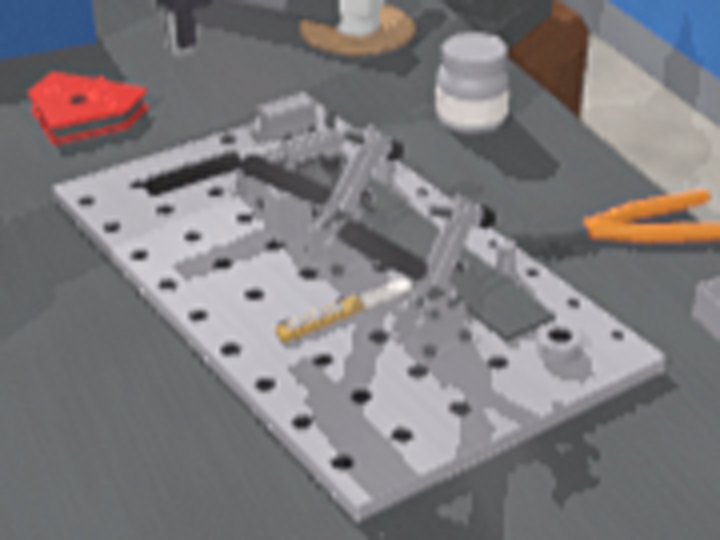

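The side view shows the left handle level, at about (150-240, 160-190) in the zoom, with the other two still raised. Contact came at a fingertip height of 69.1 mm, which is the stop height. Next is the middle clamp.

Run:
```python
from rig import env
from h import *
env.goto(w(PX-.045,YS['middle'],.185),ori(1))
cv2.imwrite('pics/wrist4.png',env.snapshot('wrist')[:,:,::-1])
press(env,'middle');seat(env,'middle');up(env,'middle')
cv2.imwrite('pics/wrist5.png',env.snapshot('wrist')[:,:,::-1])
cv2.imwrite('pics/side5.png',env.snapshot('side')[:,:,::-1])
i=cv2.imread('pics/side5.png')[120:255,160:340];cv2.imwrite('pics/side5z.png',cv2.resize(i,None,fx=4,fy=4,interpolation=cv2.INTER_CUBIC))
```

```text
middle False 9.5167 [0.5587 0.064  0.0961] tip 0.07105171591436002 [1.2349 0.6552 0.2429]
seat middle True 9.8 tip 0.06907122395555768 [-0.3881 -0.3     8.4571]
```

View pics/side5z.png

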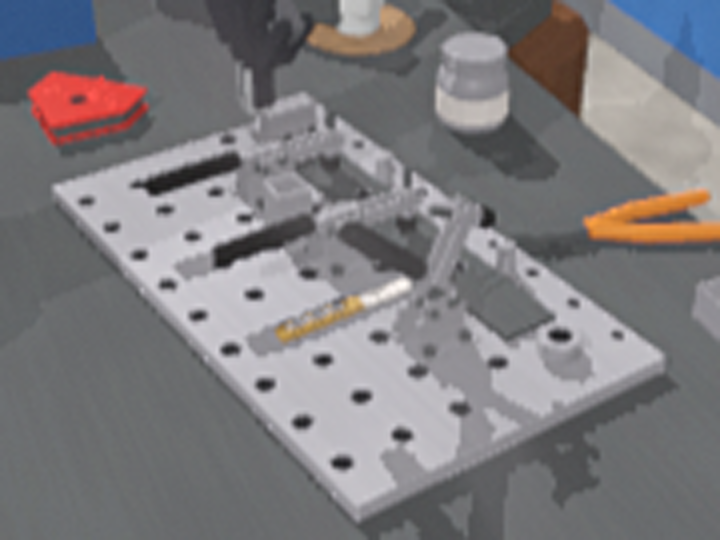

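View pics/wrist5.png

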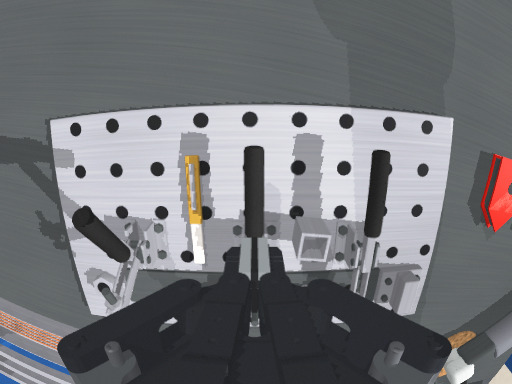

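Run:
```python
from rig import env
from h import *
env.goto(w(PX-.045,YS['right'],.185),ori(1))
press(env,'right');seat(env,'right');up(env,'right')
env.move_straight(w(PX-.078,YS['right'],.26),ori(1))
s=env.sense();print(s['time_s'],s['tool_pos'],s['contact_force'])
for n in ('wrist','side','scene'): cv2.imwrite(f'pics/{n}6.png',env.snapshot(n)[:,:,::-1])
i=cv2.imread('pics/side6.png')[120:255,160:340];cv2.imwrite('pics/side6z.png',cv2.resize(i,None,fx=4,fy=4,interpolation=cv2.INTER_CUBIC))
i=cv2.imread('pics/scene6.png')[140:320,160:380];cv2.imwrite('pics/scene6z.png',cv2.resize(i,None,fx=3,fy=3,interpolation=cv2.INTER_CUBIC))
```

```text
right False 14.1333 [ 0.5805 -0.0601  0.0961] tip 0.07106072851129341 [ 1.3181  0.381  -0.2461]
seat right True 14.4167 tip 0.06909931020994492 [-1.4544 -0.856   7.8814]
15.9917 [ 0.58   -0.0602  0.2838] [-0.4708 -0.0012 -0.6374]
```

View pics/side6z.png

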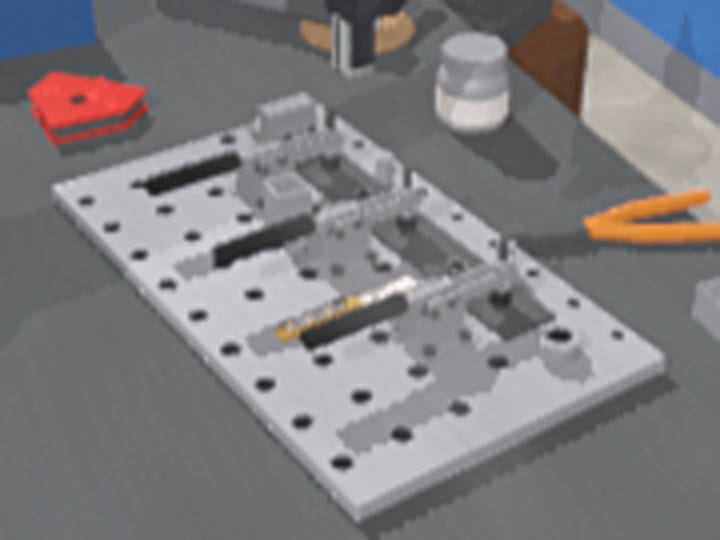

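View pics/scene6z.png

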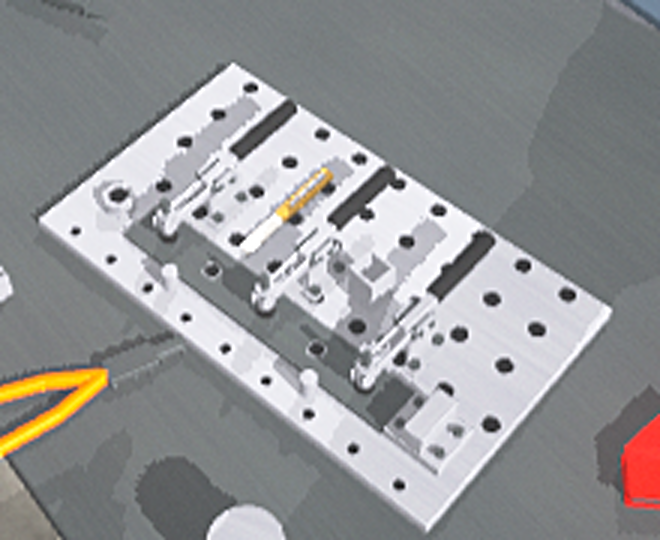

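View pics/wrist6.png

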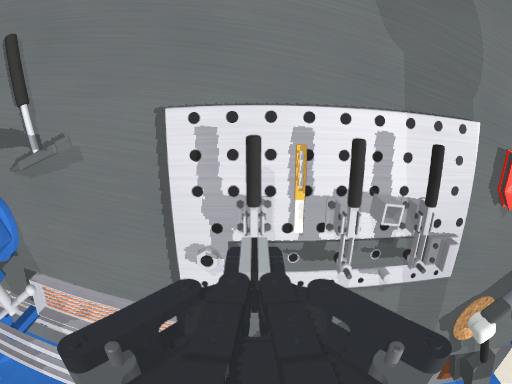

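All three handles lie level and parallel, with their feet on the bar. In the scene zoom the bar's free end at (125,235), the nut at (115,195), the soapstone and the magnet are where they were. The arm is clear, so I am handing in.

Run:
```python
from rig import env
env.sign_off();print(env.sense()['time_s'])
```

```text
the job is handed in; nothing more can be done
the job is handed in; nothing more can be done
```

All three clamps are shut and the job is handed in. I pressed them with the closed fingertips in the order left (beside the end stop), middle, right (the free end).

- **Pressing:** Each press ended with the fingertips about 69.1 mm above the bench, against the 69 mm given for a handle fully down. The force readings there were about 8–9 N. I did not record the peak force during the strokes. The 12 N cut-off never tripped.
- **Final pictures:** All three handles lie level with their feet on the bar. By eye, the bar, nut, tube, soapstone and magnet have not shifted. I viewed the hammer only in the last wrist picture, where it lies well clear on the bench, and did not compare it with its start position.
- **Arm and time:** The arm finished about 19 cm above the handles, touching nothing, at about 16 s of the 43 s allowed.
- **Measurements:** No check failed. My hand-picked points for the jig and handles disagreed between cameras by up to about 7 mm, at the inner handle ends. That was too little to affect the presses.

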